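Set up the sauce warmer and its gas timer

TASK

Set up the sauce warmer on the little gas burner: lower (do not drop) the steel pot into the dark pan on the burner and the tall white cup into the steel pot, so that each stands upright on the floor of the next. Only when they are nested, turn the knurled sleeve of the gas timer until its pointer has clicked home at 4, and let go. Keep the pan on its burner and leave everything else on the ledge where it stands.

Things in the scene. Friction and masses are not known exactly. Their poses are not given: they have to be found in the camera images.
- burner: low steel gas burner, fixed: plate 170 x 170 x 22 mm with a dark crossed trivet whose top is 42 mm above the ledge; origin at the centre of its underside, z up
- burner_top (a point): centre of the trivet's top, where the pan stands
- pan: dark round pan standing loose on the trivet, 96 mm across outside, 88 mm inside at the rim (84 mm at its floor), 45 mm high, floor 5 mm thick, two small lugs out to 62 mm from its axis along its +-y; 0.8 kg; origin at the centre of its underside, z up
- pot: plain open cylindrical steel pot, 64 mm outside diameter, 58 mm inside, 75 mm high, floor 5 mm thick, about 0.2 kg; standing on the ledge; origin at the centre of its underside, z up. Nested in the pan it stands 35 mm proud of the pan's rim
- cup: tall slim white ceramic cup, open top, 44 mm outside diameter, 105 mm high, about 0.18 kg; standing on the ledge; origin at the centre of its underside, z up. Nested in the pot it stands 35 mm proud of the pot's rim
- timer: gas timer, fixed: black base 145 x 145 x 26 mm with a round aluminium scale plate (140 mm across, top 30 mm above the ledge) and the sleeve in its middle; origin at the centre of its underside, z up. The numbers 0 to 6 stand 30 degrees apart on the plate, clockwise seen from above: 0 in the direction of the timer's +y, 3 at its +x, 6 at its -y; their feet point to the timer's -x
- sleeve_grip (a point): on the sleeve's upright axis at a good height to grip, 65 mm above the ledge. The sleeve is a round aluminium drum with a knurled side, 56 mm diameter, from 31 to 83 mm above the ledge, and can be gripped at any yaw; a black pointer runs out from its foot to 40 mm from the axis, with a line on its top the same way
- timer_sleeve (a joint): turn of the sleeve in rad: 0 when the pointer is at 0, growing clockwise seen from above, 0.5236 (30 degrees) per number, so 2.094 at number 4; end stops just outside 0 and 6. It clicks into a detent at each number (about 0.07 N m to turn) and stays there
- dish: white round ceramic dish, 140 mm across, 30 mm high; loose, to be left alone; origin at the centre of its underside
- lighter_case: black plastic lighter case lying flat, 35 x 110 x 22 mm (x, y, z); loose, to be left alone; origin at the centre of its underside
- skewer_tin: closed flat aluminium skewer tin lying, 48 x 200 x 28 mm (x, y, z); loose, to be left alone; origin at the centre of its underside
- mill: dark wooden pepper mill standing, 52 mm across, 126 mm high; loose, to be left alone; origin at the centre of its underside
- spatula: spatula lying flat, 200 mm long along its x; loose, to be left alone; origin on its long axis
- oil: green glass oil bottle standing, 60 mm across, 170 mm high; loose, to be left alone; origin at the centre of its underside

How it is judged:
By the outcome, as a careful person would: the job done as asked, in the order asked, and still so for the second after the job is handed in, with the robot touching nothing.
It also fails if it takes over 72 s, if anything falls off the work surface, if the arm or the gripper's body presses on something with over 40 N, if the wrist force passes 120 N, or if a joint passes its speed limit or range.

ROBOT

A 6-joint arm with a two-finger parallel gripper is mounted at the origin on the work surface. World frame = base frame: x ahead of the robot, y to its left, z up, the work surface at z = 0. Lengths are in mm, angles in rad, forces in N, time in s.
With the tool pointing down it reaches from about 250 to 800 mm from the base axis. Payload 3.9 kg.
Tool frame: the origin (TCP) lies between the finger pads; the fingertips stand 14 mm ahead of it and the grasp point (between the pads) lies 5 mm behind it (arm.tips_ahead is the distance from the TCP to the fingertips, in mm); z points along the fingers, y is the line along which they close (so a half turn about z gives the same grasp; the last joint's range is limited). The gripper opens to 85 mm and grips with 20 to 120 N. Pads are 22 mm wide; open, the fingers measure 114 mm over their backs; the gripper's body (76 mm by 85 mm) begins 54 mm behind the grasp point. The pads swing forward as they close: fully open they stand 13 mm farther back than shut.
Start: joints at [-1.281, 0.26, -0.138, 1.173, 0, 1.571], TCP at [150.02, -503.1, 245.304] pointing down, gripper open.
Joint ranges: [-2.78, 2.78], [-0.83, 1.72], [-1.28, 1.37], [-1.9, 2.12], [-1.57, 1.48], [-3.14, 3.14]. Speed limits (rad/s): [2.57, 2.57, 3.14, 3.14, 3.14, 3.14].

INTERFACE

Orientations are given as a unit quaternion [w, x, y, z].
In Python, from rig import arm gives the robot as it stands.
- The arm moves only by the tool step_arm, never from a script. Its argument "motion" is a list of rows, each a list of 3 entries, a list of its own where there are three numbers: the shift along the tool's x, y, z in m, then the turn, a rotation vector about the tool's x, y, z in degrees, then the opening, from 0 (shut) to 1 (fully open). In form: [[[dx, dy, dz], [ax, ay, az], gripper], ...]. A call has 1 to 20 rows; each row is the pose to reach, as a shift and turn from the pose commanded when the call began, along the tool's axes at that moment; what a row does not reach only later rows make up. A row lasts 1/12 s, in which the tool goes at most 41.7 mm and 7.16 degrees, less where a joint would pass 70% of its speed; a pose out of reach is approached as far as the arm can. A call with a gripper value outside its range is refused whole. The fingers move at their own pace and stop on an object; "newtons" is the grip in N (left out, the last holds). Time passes only in rows, so rows that repeat a pose let the fingers close. It gives the time, the measured TCP pose, the force, the opening and the grip force at its end, in the units of the state.
- arm.get_obs(): the state, without advancing time (a new reading comes with each control period).
- arm.read_camera(name): name is "scene" or "top" or "wrist"; returns the picture (420x560x3 uint8, red, green, blue); there is no depth.
- arm.calibration(name): a dict with "intrinsics" (3x3 intrinsics, pixels), "rvec" (rotation vector, rad) and "tvec" (3), from world to camera coordinates, as OpenCV has them. Camera axes: x right, y down, z forward; pixel columns grow to the right and rows downward; lengths in mm; the calibration is good to about 2 mm. The wrist camera is an equidistant fisheye: a pixel r from the principal point sees the ray r / f radians off the axis. A picture is of the moment at which its call begins: read the wrist's pose just before it. calibration takes no time and is no camera call; for the wrist camera it gives the pose at the moment of the call.
- arm.sign_off(): hands the job in; it is judged then, once.
The state is a dict: "clock": time; "qpos": joint angles; "dq": joint speeds; "joint_efforts": joint torques, N m; "tool_pos": TCP position; "eef_rot": TCP orientation; "force": force on the tool from outside, world axes, zero at the start; "moment": the same for the moment, N m; "opening": opening from 0.0 (shut) to 1.0 (fully open); "finger_force": force on a finger pad.
Only numpy, scipy, OpenCV 4.12 (cv2) and the standard library are available. Lean on these libraries where they do the work, as an engineer would, in place of code of your own. Each camera call takes 0.05 s, during which the arm holds its last target. There are 200 camera calls.

## Working session

There is one attempt and no reset: what is moved stays moved. The work goes in short steps, Python scripts to look and compute and a tool call to move; the robot and the scene stay as the last step left them, time stands still between calls to the robot, and variables do not carry over. Pictures are saved under pics/ and viewed, at most 13 in all, crops included, and the job is handed in when it is done.

Besides the shell and the picture viewer there is one more tool, called as name(argument=value, ...), one argument or row to a line, values as JSON. step_arm: Moves the arm, as the interface text tells. Its arguments: {"type":"object","properties":{"motion":{"type":"array","items":{"type":"array"}},"newtons":{"type":"number"}},"required":["motion"]}

```bash
mkdir -p pics; ls
python3 - <<'E'
from rig import arm
import cv2,numpy as np
for n in("top","scene"):
    im=arm.read_camera(n); cv2.imwrite(f"pics/{n}0.png",cv2.cvtColor(im,cv2.COLOR_RGB2BGR))
    print(n,arm.calibration(n))
print(arm.get_obs()); print(arm.tips_ahead)
E
```

```text
pics
top {'intrinsics': array([[412.4473733 ,   0.        , 279.67399586],
       [  0.        , 412.4473733 , 202.59506279],
       [  0.        ,   0.        ,   1.        ]]), 'rvec': array([ 2.13952234, -2.18764678,  0.18078895]), 'tvec': array([-3.48141432e-01,  5.71915868e+02,  1.11087035e+03])}
scene {'intrinsics': array([[465.7380231 ,   0.        , 280.47324387],
       [  0.        , 465.7380231 , 217.13856356],
       [  0.        ,   0.        ,   1.        ]]), 'rvec': array([ 1.19010826,  2.4011557 , -0.88166115]), 'tvec': array([ 328.17805808, -276.27834545, 1850.15208337])}
{'clock': 0.1, 'qpos': array([-1.28101494e+00,  2.60637450e-01, -1.39218228e-01,  1.17270054e+00,
        3.32979015e-05,  1.57083501e+00]), 'dq': array([ 7.95648488e-04, -1.91645595e-03,  3.04040595e-03,  1.62220807e-03,
       -9.31666675e-05,  2.73484000e-04]), 'joint_efforts': array([-1.89803027e-04, -4.06507981e+01,  2.54527473e+01,  1.00663802e-02,
       -2.45883570e-05, -3.98765948e-06]), 'tool_pos': array([ 149.8602248 , -502.55628338,  244.54634651]), 'eef_rot': array([-8.73128373e-04,  9.89524105e-01,  1.44365061e-01, -1.10592901e-04]), 'force': array([-0.70599062,  0.05911112, -0.14337332]), 'moment': array([-0.00105318, -0.00201415, -0.04032527]), 'finger_force': 0.0, 'opening': 1.0006606940617997}
14.0
```

View pics/top0.png

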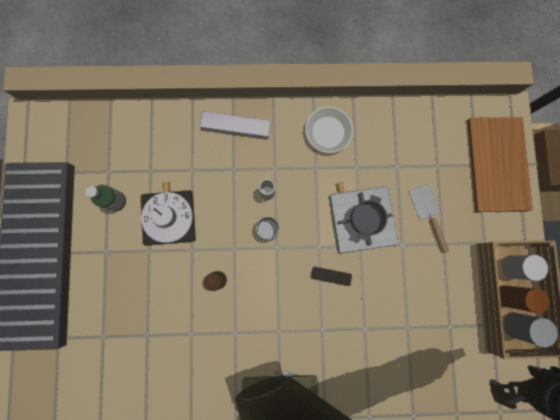

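View pics/scene0.png

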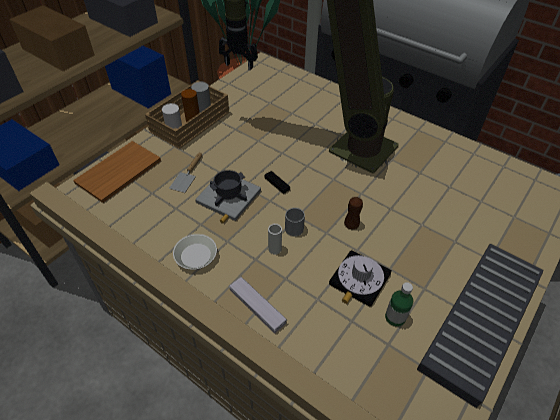

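Top view: the robot's base is at the bottom, with x up and y left. The cup is at (266,188), the pot at (266,229), the pan at (368,218) and the timer at (167,217). I'll rectify patches at each object's known rim height to get finer positions.

```bash
cat > h.py <<'E'
from rig import arm
import cv2,numpy as np
from scipy.spatial.transform import Rotation as R
def cam(n):
    c=arm.calibration(n); return c["intrinsics"],R.from_rotvec(c["rvec"]).as_matrix(),np.array(c["tvec"])
def ray(n,uv,z):
    K,Rm,t=cam(n); d=Rm.T@np.linalg.inv(K)@np.array([*uv,1.]); o=-Rm.T@t
    return o+d*(z-o[2])/d[2]
def ortho(n,im,c,z,half,s):  # patch: up=+x, left=+y ; s px/mm
    K,Rm,t=cam(n); N=int(2*half*s)
    v,u=np.mgrid[0:N,0:N]; X=c[0]+half-v/s; Y=c[1]+half-u/s
    P=np.stack([X,Y,np.full_like(X,z)],-1)@Rm.T+t
    if n=="wrist":
        r=np.hypot(P[...,0],P[...,1]); k=np.arctan2(r,P[...,2])/np.maximum(r,1e-9)
        q=np.stack([P[...,0]*k,P[...,1]*k],-1)
    else: q=P[...,:2]/P[...,2:]
    m=(q*[K[0,0],K[1,1]]+[K[0,2],K[1,2]]).astype(np.float32)
    return cv2.remap(im,m[...,0],m[...,1],cv2.INTER_LINEAR)
def sheet(n,im,items,out,half=60,s=2.5):
    L=[]
    for c,z,d in items:
        p=ortho(n,im,c,z,half,s); N=p.shape[0]; h=N//2
        for q in d: cv2.circle(p,(h,h),int(q/2*s),(255,0,0),1)
        cv2.line(p,(h-5,h),(h+5,h),(0,255,0),1);cv2.line(p,(h,h-5),(h,h+5),(0,255,0),1)
        L.append(p)
    if len(L)%2: L.append(L[-1]*0)
    r=[np.hstack(L[i:i+len(L)//2]) for i in (0,len(L)//2)]
    cv2.imwrite(out,cv2.cvtColor(np.vstack(r),cv2.COLOR_RGB2BGR))
E
python3 - <<'E'
from h import *
im=cv2.cvtColor(cv2.imread("pics/top0.png"),cv2.COLOR_BGR2RGB)
pts=dict(cup=((267,187),105),pot=((266,229),75),pan=((368,218),87),tim=((167,217),30))
it=[]
for k,(uv,z) in pts.items():
    p=ray("top",uv,z); print(k,p.round(1)); it.append((p,z,dict(cup=[44],pot=[64],pan=[96],tim=[140])[k]))
for k,uv in dict(dish=(329,131),mill=(214,281),oil=(105,198),tin=(235,125),case=(331,276)).items(): print(k,ray("top",uv,30).round())
sheet("top",im,it,"pics/s1.png",half=75,s=2)
E
```

```text
cup [605.   21.4 105. ]
pot [496.3  26.4  75. ]
pan [ 518.8 -246.9   87. ]
tim [539.  300.6  30. ]
dish [ 779. -161.   30.]
mill [361. 171.  30.]
oil [596. 473.  30.]
tin [801. 110.  30.]
case [ 366. -150.   30.]
```

View pics/s1.png

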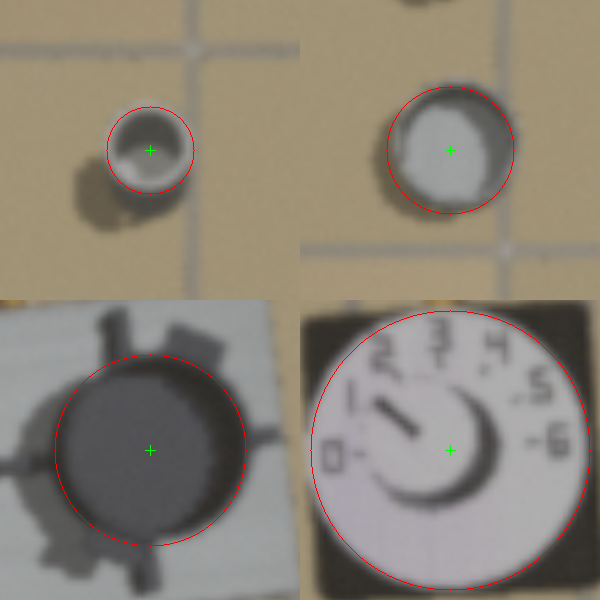

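The circles fit well:

| Object | Position (mm) |
|---|---|
| Cup | (606,21) |
| Pot | (498,25) |
| Pan | (519,-247) |
| Timer | (539,301), yaw about +5° |

The pointer sits near 1, possibly between 1 and 2, so I'll check it up close. Next I move above the pot at zero yaw.

step_arm(
  motion=[
    [[0.484,-0.406,-0.05],[0,0,16.6],1],
    [[0.484,-0.406,-0.05],[0,0,16.6],1],
    [[0.484,-0.406,-0.05],[0,0,16.6],1],
    [[0.484,-0.406,-0.05],[0,0,16.6],1],
    [[0.484,-0.406,-0.05],[0,0,16.6],1],
    [[0.484,-0.406,-0.05],[0,0,16.6],1],
    [[0.484,-0.406,-0.05],[0,0,16.6],1],
    [[0.484,-0.406,-0.05],[0,0,16.6],1],
    [[0.484,-0.406,-0.05],[0,0,16.6],1],
    [[0.484,-0.406,-0.05],[0,0,16.6],1],
    [[0.484,-0.406,-0.05],[0,0,16.6],1],
    [[0.484,-0.406,-0.05],[0,0,16.6],1],
    [[0.484,-0.406,-0.05],[0,0,16.6],1],
    [[0.484,-0.406,-0.05],[0,0,16.6],1],
    [[0.484,-0.406,-0.05],[0,0,16.6],1],
    [[0.484,-0.406,-0.05],[0,0,16.6],1],
    [[0.484,-0.406,-0.05],[0,0,16.6],1],
    [[0.484,-0.406,-0.05],[0,0,16.6],1],
    [[0.484,-0.406,-0.05],[0,0,16.6],1],
  ],
)

```text
clock: 1.68
tool_pos: [496.8, 10.6, 294.9]
eef_rot: [-0.005, 1.0, 0.008, -0.001]
force: [-0.4, 0.0, -0.1]
opening: 1.003
finger_force: 0.0
```

Run:
```python
from h import *
o=arm.get_obs(); print(o["tool_pos"].round(1),o["eef_rot"].round(4),o["qpos"].round(3))
im=arm.read_camera("wrist"); np.save("w1.npy",im)
K,Rm,t=cam("wrist"); print(-Rm.T@t, Rm[2])
it=[((498,25),75,[64]),((606,21),105,[44]),((519,-247),87,[96,88]),((539,301),30,[140])]
sheet("wrist",im,it,"pics/s2.png",half=75,s=2)
```

```text
[496.8  10.6 294.9] [-0.005   1.      0.008  -0.0011] [ 0.015  0.196 -0.094  1.283  0.01   3.141]
[567.56872158  11.28363695 423.51422207] [-0.27500671  0.00576199 -0.96142504]
```

View pics/s2.png

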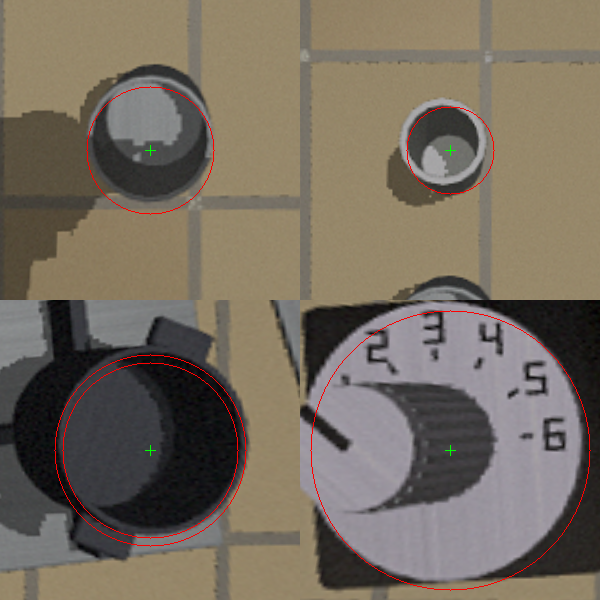

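Joint 6 hit its upper limit at 0 yaw, and the arm was probably still moving during the picture. I'll turn to yaw 90° (j6 about 1.6), let it settle and measure again.

step_arm(
  motion=[
    [[0,0,0],[0,0,-7],1],
    [[0,0,0],[0,0,-14],1],
    [[0,0,0],[0,0,-21],1],
    [[0,0,0],[0,0,-28],1],
    [[0,0,0],[0,0,-35],1],
    [[0,0,0],[0,0,-42],1],
    [[0,0,0],[0,0,-49],1],
    [[0,0,0],[0,0,-56],1],
    [[0,0,0],[0,0,-63],1],
    [[0,0,0],[0,0,-70],1],
    [[0,0,0],[0,0,-77],1],
    [[0,0,0],[0,0,-84],1],
    [[0,0,0],[0,0,-90],1],
    [[0,0,0],[0,0,-90],1],
    [[0,0,0],[0,0,-90],1],
    [[0,0,0],[0,0,-90],1],
  ],
)

```text
clock: 3.07
tool_pos: [497.5, 10.8, 295.4]
eef_rot: [-0.004, 0.702, 0.712, 0.004]
force: [-0.3, 0.5, -0.3]
opening: 0.998
finger_force: 0.0
```

Run:
```python
from h import *
o=arm.get_obs(); print(o["tool_pos"].round(1),o["eef_rot"].round(4),o["qpos"].round(3),abs(o["dq"]).max())
K,Rm,t=cam("wrist"); print(-Rm.T@t, Rm[2])
im=arm.read_camera("wrist"); np.save("w2.npy",im)
it=[((498,25),75,[64]),((606,21),105,[44]),((519,-247),87,[96,88]),((539,301),30,[140])]
sheet("wrist",im,it,"pics/s3.png",half=75,s=2)
```

```text
[497.5  10.8 295.4] [-0.0038  0.7021  0.712   0.0037] [ 0.015  0.196 -0.093  1.282  0.011  1.572] 0.009429785715065373
[497.91402374  79.84257675 424.73650638] [ 0.00315474 -0.26292797 -0.96481031]
```

View pics/s3.png

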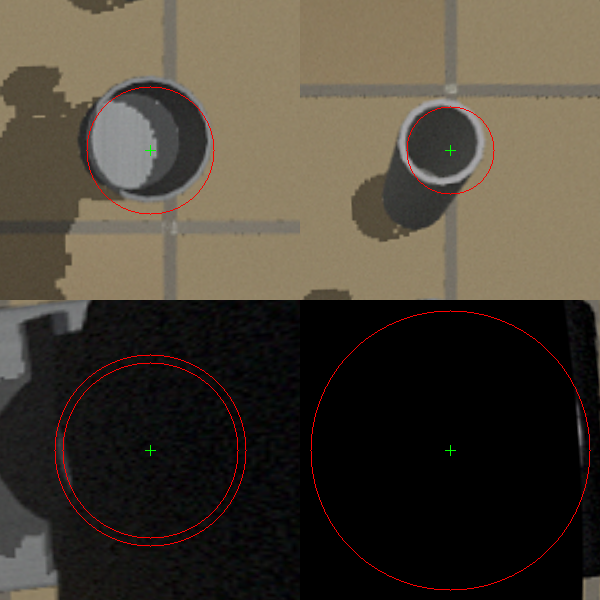

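The wrist camera agrees at both yaws: pot (504.5,25), cup (610,24.5). The first wrist picture puts the pan near (524,-246) and the timer near (543.5,303.5). I'll trust the wrist camera. Next I correct the small tilt and come down over the pot.

step_arm(
  motion=[
    [[0.012,0.007,0.03],[0,-0.6,0.8],1],
    [[0.012,0.007,0.07],[0,-0.6,0.8],1],
    [[0.012,0.007,0.11],[0,-0.6,0.8],1],
    [[0.012,0.007,0.15],[0,-0.6,0.8],1],
    [[0.012,0.007,0.175],[0,-0.6,0.8],1],
    [[0.012,0.007,0.175],[0,-0.6,0.8],1],
    [[0.012,0.007,0.175],[0,-0.6,0.8],1],
  ],
)

```text
clock: 3.7
tool_pos: [503.5, 25.4, 119.7]
eef_rot: [-0.001, 0.706, 0.708, -0.001]
force: [0.2, -0.8, -0.2]
opening: 0.999
finger_force: 0.0
```

```bash
cat > chk.py <<'E'
from h import *
def st():
    o=arm.get_obs(); Rt=R.from_quat(np.roll(o["eef_rot"],-1)).as_matrix()
    print("t",round(o["clock"],2),o["tool_pos"].round(1),"x",Rt[:,0].round(4),"z",Rt[:,2].round(4),"q",o["qpos"].round(2),"F",o["force"].round(1),"op",round(o["opening"],3),o["finger_force"])
    return o,Rt
E
python3 -c "from chk import *; st()"
```

```text
t 3.7 [503.5  25.4 119.7] x [-0.0028  1.      0.    ] z [-0.0037 -0.     -1.    ] q [ 0.05  0.32 -0.41  0.85  0.    1.62] F [ 0.2 -0.8 -0.2] op 0.999 0.0
```

step_arm(
  motion=[
    [[0,0.001,0.03],[0,0,0],1],
    [[0,0.001,0.0585],[0,0,0],1],
    [[0,0.001,0.0585],[0,0,0],1],
    [[0,0.001,0.0585],[0,0,0],1],
    [[0,0.001,0.0585],[0,0,0],0.4],
    [[0,0.001,0.0585],[0,0,0],0.4],
    [[0,0.001,0.0585],[0,0,0],0.4],
    [[0,0.001,0.0585],[0,0,0],0.4],
    [[0,0.001,0.0585],[0,0,0],0.4],
    [[0,0.001,0.0585],[0,0,0],0.4],
    [[0,0.001,0.0585],[0,0,0],0.4],
    [[0,0.001,0.0585],[0,0,0],0.4],
  ],
  newtons=35,
)

```text
clock: 4.7
tool_pos: [506.9, 25.5, 64.4]
eef_rot: [0.001, 0.706, 0.708, 0.001]
force: [-1.8, -0.6, 6.5]
opening: 0.72
finger_force: 38.4
```

```bash
python3 -c "from chk import *; st()"
```

```text
t 4.7 [506.9  25.5  64.4] x [-3.5e-03  1.0e+00  1.0e-04] z [ 2.9e-03  1.0e-04 -1.0e+00] q [ 0.05  0.38 -0.48  0.71 -0.    1.62] F [-1.8 -0.6  6.5] op 0.72 38.36274890927598
```

step_arm(
  motion=[
    [[0,0,-0.015],[0,0,0],0.4],
    [[0,0,-0.05],[0,0,0],0.4],
    [[0,0,-0.09],[0,0,0],0.4],
    [[-0.01,0,-0.13],[0,0,0],0.4],
    [[-0.04,0.005,-0.14],[0,0,0],0.4],
    [[-0.08,0.01,-0.14],[0,0,0],0.4],
    [[-0.12,0.017,-0.14],[0,0,0],0.4],
    [[-0.16,0.017,-0.14],[0,0,0],0.4],
    [[-0.2,0.017,-0.14],[0,0,0],0.4],
    [[-0.235,0.017,-0.14],[0,0,0],0.4],
    [[-0.26,0.017,-0.14],[0,0,0],0.4],
    [[-0.271,0.017,-0.14],[0,0,0],0.4],
    [[-0.271,0.017,-0.14],[0,0,0],0.4],
    [[-0.271,0.017,-0.14],[0,0,0],0.4],
    [[-0.271,0.017,-0.14],[0,0,0],0.4],
  ],
)

```text
clock: 5.95
tool_pos: [523.7, -244.2, 202.3]
eef_rot: [-0.0, 0.705, 0.709, 0.0]
force: [-0.5, -0.2, -3.3]
opening: 0.721
finger_force: 40.4
```

Run:
```python
from chk import *
o,_=st(); p=o["tool_pos"]
im=arm.read_camera("wrist"); np.save("w3.npy",im)
it=[((524,-246),87,[96,88]),((p[0],p[1]),p[2]+10.6,[64]),((524,-246),42,[]),(p[:2],p[2]-64,[64])]
sheet("wrist",im,it,"pics/s4.png",half=75,s=2)
```

```text
t 5.95 [ 523.7 -244.2  202.3] x [-0.0047  1.      0.001 ] z [ 0.     0.001 -1.   ] q [-0.44  0.37 -0.09  1.11  0.    1.13] F [-0.5 -0.2 -3.3] op 0.721 40.44630202464759
```

View pics/s4.png

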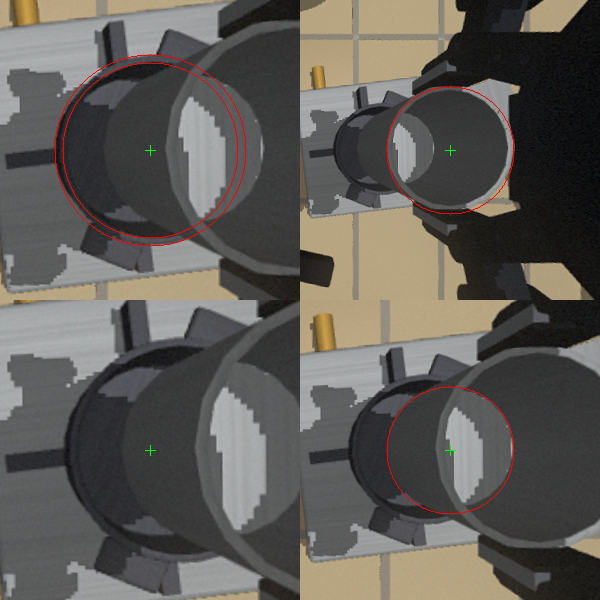

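The held pot is concentric with the gripper, and the pan's rim fits at about (524,-246.3). The clearance is 10 mm, so I lower it.

step_arm(
  motion=[
    [[-0.002,0,0.02],[0,0,0],0.4],
    [[-0.002,0,0.045],[0,0,0],0.4],
    [[-0.002,0,0.065],[0,0,0],0.4],
    [[-0.002,0,0.078],[0,0,0],0.4],
    [[-0.002,0,0.084],[0,0,0],0.4],
    [[-0.002,0,0.086],[0,0,0],0.4],
    [[-0.002,0,0.088],[0,0,0],0.4],
    [[-0.002,0,0.089],[0,0,0],0.4],
    [[-0.002,0,0.089],[0,0,0],0.4],
    [[-0.002,0,0.089],[0,0,0],0.4],
  ],
)

```text
clock: 6.83
tool_pos: [524.4, -247.6, 113.8]
eef_rot: [0.001, 0.706, 0.708, 0.0]
force: [0.0, 0.6, -2.0]
opening: 0.717
finger_force: 40.4
```

```bash
python3 -c "from chk import *; st()"
```

```text
t 6.83 [ 524.4 -247.6  113.8] x [-3.9e-03  1.0e+00 -5.0e-04] z [ 1.4e-03 -5.0e-04 -1.0e+00] q [-0.44  0.43 -0.23  0.9   0.    1.13] F [ 0.   0.6 -2. ] op 0.717 40.41473220102489
```

step_arm(
  motion=[
    [[0,0,0.001],[0,0,0],0.4],
    [[0,0,0.002],[0,0,0],0.4],
    [[0,0,0.003],[0,0,0],0.4],
    [[0,0,0.003],[0,0,0],0.4],
  ],
)

```text
clock: 7.17
tool_pos: [524.1, -247.7, 111.4]
eef_rot: [0.001, 0.706, 0.708, 0.0]
force: [-2.5, 1.6, 6.7]
opening: 0.722
finger_force: 41.4
```

It touched at exactly the predicted height (111.4). Now I release and rise.

step_arm(
  motion=[
    [[0,0,0.001],[0,0,0],0.8],
    [[0,0,0.001],[0,0,0],0.9],
    [[0,0,0.001],[0,0,0],1],
    [[0,0,0.001],[0,0,0],1],
    [[0,0,-0.004],[0,0,0],1],
    [[0,0,-0.03],[0,0,0],1],
    [[0,0,-0.07],[0,0,0],1],
    [[0,0,-0.11],[0,0,0],1],
    [[0,0,-0.14],[0,0,0],1],
    [[0,0,-0.14],[0,0,0],1],
    [[0,0,-0.14],[0,0,0],1],
    [[0,0,-0.14],[0,0,0],1],
  ],
)

```text
clock: 8.17
tool_pos: [523.6, -247.3, 249.5]
eef_rot: [-0.0, 0.706, 0.708, -0.0]
force: [-1.1, 0.1, -0.6]
opening: 1.002
finger_force: 0.0
```

Run:
```python
from chk import *
o,_=st(); p=o["tool_pos"]
im=arm.read_camera("wrist"); np.save("w4.npy",im)
it=[((524,-246),122,[64,58]),((524,-246),87,[96,88])]
sheet("wrist",im,it,"pics/s5.png",half=75,s=2)
```

```text
t 8.17 [ 523.6 -247.3  249.5] x [-3.7e-03  1.0e+00  4.0e-04] z [-5.e-04  4.e-04 -1.e+00] q [-0.44  0.35  0.01  1.23  0.    1.13] F [-1.1  0.1 -0.6] op 1.002 0.0
```

View pics/s5.png

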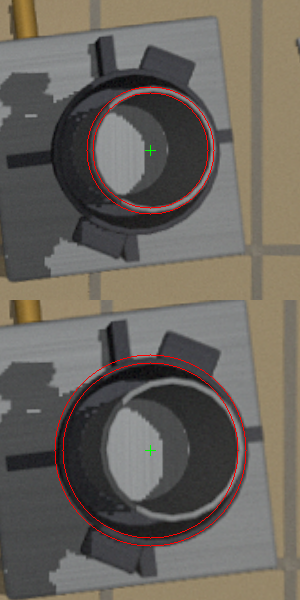

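The pot rim fits at (524,-247), upright on the pan's floor. Now the cup.

step_arm(
  motion=[
    [[0.038,0.012,0],[0,0,0],1],
    [[0.077,0.024,0],[0,0,0],1],
    [[0.115,0.036,0],[0,0,0],1],
    [[0.153,0.048,0],[0,0,0],1],
    [[0.191,0.06,0],[0,0,0],1],
    [[0.23,0.074,0.01],[0,0,0],1],
    [[0.26,0.086,0.03],[0,0,0],1],
    [[0.272,0.0875,0.06],[0,0,0],1],
    [[0.272,0.0875,0.08],[0,0,0],1],
    [[0.272,0.0875,0.08],[0,0,0],1],
    [[0.272,0.0875,0.08],[0,0,0],1],
    [[0.272,0.0875,0.08],[0,0,0],1],
  ],
)

```text
clock: 9.22
tool_pos: [610.2, 24.5, 170.1]
eef_rot: [-0.0, 0.706, 0.708, -0.0]
force: [0.2, -0.5, -0.3]
opening: 1.001
finger_force: 0.0
```

Run:
```python
from chk import *
o,_=st(); p=o["tool_pos"]
im=arm.read_camera("wrist"); np.save("w5.npy",im)
it=[((610,24.5),105,[44,64]),(p[:2],105,[44])]
sheet("wrist",im,it,"pics/s6.png",half=60,s=2.5)
```

```text
t 9.22 [610.2  24.5 170.1] x [-3.e-03  1.e+00  1.e-04] z [-8.e-04  1.e-04 -1.e+00] q [ 0.04  0.44 -0.06  1.07  0.    1.61] F [ 0.2 -0.5 -0.3] op 1.001 0.0
```

View pics/s6.png

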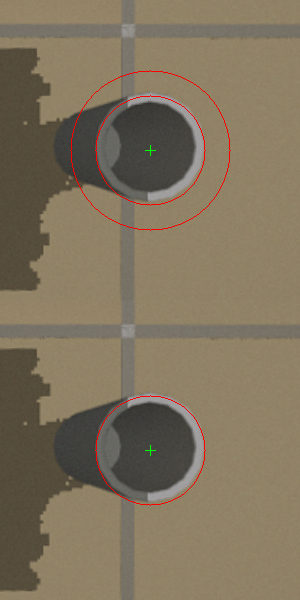

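The cup's rim centre is at (611,24.5), about 1 mm off. I descend and grip it.

step_arm(
  motion=[
    [[0,0.001,0.03],[0,0,0],1],
    [[0,0.001,0.06],[0,0,0],1],
    [[0,0.001,0.081],[0,0,0],1],
    [[0,0.001,0.081],[0,0,0],1],
    [[0,0.001,0.081],[0,0,0],0.7],
    [[0,0.001,0.081],[0,0,0],0.6],
    [[0,0.001,0.081],[0,0,0],0.2],
    [[0,0.001,0.081],[0,0,0],0.2],
    [[0,0.001,0.081],[0,0,0],0.2],
    [[0,0.001,0.081],[0,0,0],0.2],
    [[0,0.001,0.081],[0,0,0],0.2],
    [[0,0.001,0.081],[0,0,0],0.2],
    [[0,0.001,0.081],[0,0,0],0.2],
  ],
  newtons=30,
)

```text
clock: 10.35
tool_pos: [612.5, 25.0, 91.5]
eef_rot: [0.001, 0.706, 0.708, 0.001]
force: [-1.7, -0.1, 4.9]
opening: 0.504
finger_force: 29.8
```

```bash
python3 -c "from chk import *; st()"
```

```text
t 10.35 [612.5  25.   91.5] x [-3.8e-03  1.0e+00  2.0e-04] z [ 3.5e-03  3.0e-04 -1.0e+00] q [ 0.04  0.5  -0.18  0.89  0.    1.61] F [-1.7 -0.1  4.9] op 0.504 29.763953475139715
```

step_arm(
  motion=[
    [[0,0,-0.015],[0,0,0],0.2],
    [[0,0,-0.05],[0,0,0],0.2],
    [[0,0,-0.09],[0,0,0],0.2],
    [[0,0,-0.13],[0,0,0],0.2],
    [[-0.02,-0.007,-0.155],[0,0,0],0.2],
    [[-0.055,-0.018,-0.16],[0,0,0],0.2],
    [[-0.092,-0.03,-0.16],[0,0,0],0.2],
    [[-0.13,-0.043,-0.16],[0,0,0],0.2],
    [[-0.167,-0.055,-0.16],[0,0,0],0.2],
    [[-0.204,-0.067,-0.16],[0,0,0],0.2],
    [[-0.24,-0.08,-0.16],[0,0,0],0.2],
    [[-0.262,-0.0865,-0.16],[0,0,0],0.2],
    [[-0.272,-0.0895,-0.16],[0,0,0],0.2],
    [[-0.272,-0.0895,-0.16],[0,0,0],0.2],
    [[-0.272,-0.0895,-0.16],[0,0,0],0.2],
    [[-0.272,-0.0895,-0.16],[0,0,0],0.2],
  ],
)

```text
clock: 11.68
tool_pos: [523.3, -246.1, 249.1]
eef_rot: [-0.0, 0.705, 0.709, 0.0]
force: [-0.6, 1.6, -2.0]
opening: 0.501
finger_force: 31.7
```

Run:
```python
from chk import *
o,_=st(); p=o["tool_pos"]
im=arm.read_camera("wrist"); np.save("w6.npy",im)
it=[((524,-247),122,[64,58]),(p[:2],p[2]+13.5,[44]),(p[:2],p[2]-91.5,[44]),((524,-247),87,[96,88])]
sheet("wrist",im,it,"pics/s7.png",half=60,s=2.5)
```

```text
t 11.68 [ 523.3 -246.1  249.1] x [-0.0051  1.      0.001 ] z [ 4.e-04  1.e-03 -1.e+00] q [-0.44  0.35  0.    1.22  0.    1.13] F [-0.6  1.6 -2. ] op 0.501 31.714766264976788
```

View pics/s7.png

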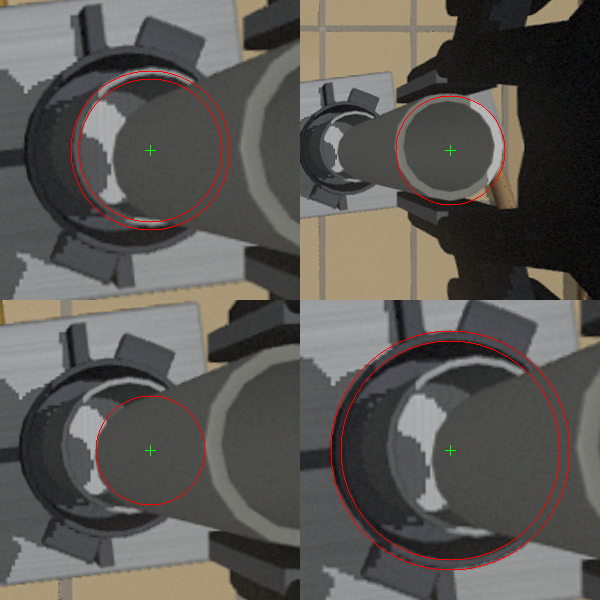

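The cup hangs concentric and upright, and the pot rim is at (524.3,-247). I lower it with a 1 mm correction.

step_arm(
  motion=[
    [[-0.001,0.001,0.02],[0,0,0],0.2],
    [[-0.001,0.001,0.03],[0,0,0],0.2],
    [[-0.001,0.001,0.045],[0,0,0],0.2],
    [[-0.001,0.001,0.06],[0,0,0],0.2],
    [[-0.001,0.001,0.075],[0,0,0],0.2],
    [[-0.001,0.001,0.088],[0,0,0],0.2],
    [[-0.001,0.001,0.096],[0,0,0],0.2],
    [[-0.001,0.001,0.1],[0,0,0],0.2],
    [[-0.001,0.001,0.102],[0,0,0],0.2],
    [[-0.001,0.001,0.104],[0,0,0],0.2],
    [[-0.001,0.001,0.104],[0,0,0],0.2],
  ],
)

```text
clock: 12.65
tool_pos: [524.2, -248.3, 145.2]
eef_rot: [0.0, 0.706, 0.709, 0.0]
force: [0.2, 0.3, -2.1]
opening: 0.499
finger_force: 31.7
```

```bash
python3 -c "from chk import *; st()"
```

```text
t 12.65 [ 524.2 -248.3  145.2] x [-4.e-03  1.e+00 -1.e-04] z [ 5.e-04 -1.e-04 -1.e+00] q [-0.44  0.41 -0.18  0.98  0.    1.12] F [ 0.2  0.3 -2.1] op 0.499 31.702741250810504
```

step_arm(
  motion=[
    [[0.001,0,0.001],[0,0,0],0.2],
    [[0.001,0,0.002],[0,0,0],0.2],
    [[0.001,0,0.003],[0,0,0],0.2],
    [[0.001,0,0.003],[0,0,0],0.2],
  ],
)

```text
clock: 12.98
tool_pos: [524.2, -247.8, 143.5]
eef_rot: [0.001, 0.706, 0.708, 0.0]
force: [-1.6, 0.9, 5.2]
opening: 0.506
finger_force: 32.4
```

step_arm(
  motion=[
    [[0.001,0,0.003],[0,0,0],0.6],
    [[0.001,0,0.003],[0,0,0],0.7],
    [[0.001,0,0.003],[0,0,0],0.85],
    [[0.001,0,0.003],[0,0,0],1],
    [[0.001,0,0],[0,0,0],1],
    [[0.001,0,-0.03],[0,0,0],1],
    [[0.001,0,-0.07],[0,0,0],1],
    [[0.001,0,-0.11],[0,0,0],1],
    [[0.001,0,-0.11],[0,0,0],1],
    [[0.001,0,-0.11],[0,0,0],1],
  ],
)

```text
clock: 13.82
tool_pos: [525.8, -247.3, 255.3]
eef_rot: [0.003, 0.706, 0.708, 0.001]
force: [-0.1, 0.4, -0.7]
opening: 0.999
finger_force: 0.0
```

Run:
```python
from chk import *
o,_=st()
im=arm.read_camera("wrist"); np.save("w7.npy",im)
```

```text
t 13.82 [ 525.8 -247.3  255.3] x [-0.0037  1.     -0.0028] z [ 0.0063 -0.0028 -1.    ] q [-0.44  0.35  0.02  1.23  0.    1.13] F [-0.1  0.4 -0.7] op 0.999 0.0
```

step_arm(
  motion=[
    [[0.04,0,0],[0,0,-7],1],
    [[0.08,0.003,0],[0,0,-14],1],
    [[0.12,0.006,0],[0,0,-21],1],
    [[0.16,0.009,0],[0,0,-28],1],
    [[0.2,0.012,0],[0,0,-35],1],
    [[0.24,0.015,0],[0,0,-42],1],
    [[0.28,0.018,0],[0,0,-49],1],
    [[0.32,0.021,0],[0,0,-56],1],
    [[0.36,0.021,0],[0,0,-63],1],
    [[0.4,0.021,0],[0,0,-70],1],
    [[0.44,0.021,0],[0,0,-77],1],
    [[0.48,0.021,0],[0,0,-84],1],
    [[0.52,0.021,0],[0,0,-90],1],
    [[0.551,0.021,0],[0,0,-90],1],
    [[0.551,0.021,0],[0,0,-90],1],
    [[0.551,0.021,0],[0,0,-90],1],
    [[0.551,0.021,0],[0,0,-90],1],
  ],
)

```text
clock: 15.28
tool_pos: [541.8, 304.0, 250.2]
eef_rot: [-0.002, -0.002, 1.0, -0.001]
force: [-0.3, -0.1, 0.3]
opening: 1.002
finger_force: 0.0
```

Run:
```python
from chk import *
o,_=st(); p=o["tool_pos"]
im=arm.read_camera("wrist"); np.save("w8.npy",im)
it=[((543.5,303.5),30,[140,80]),((543.5,303.5),83,[56])]
sheet("wrist",im,it,"pics/s8.png",half=75,s=2)
a=cv2.imread("pics/s8.png")
im=np.load("w7.npy")
c=np.vstack([a[:300],a[300:]])
# nested view from the top camera
t=arm.read_camera("top")
p1=ortho("top",t,(519,-248),157,75,2); h=150
cv2.circle(p1,(h,h),44,(255,0,0),1)
p2=ortho("top",t,(519,-248),122,75,2); cv2.circle(p2,(h,h),64,(255,0,0),1)
cv2.imwrite("pics/s8b.png",np.hstack([c,np.vstack([p1,p2])[...,::-1]]))
```

```text
t 15.28 [541.8 304.  250.2] x [-1.     -0.004   0.0031] z [-0.0031 -0.002  -1.    ] q [ 0.51  0.43  0.13  1.27 -0.    0.51] F [-0.3 -0.1  0.3] op 1.002 0.0
```

View pics/s8b.png

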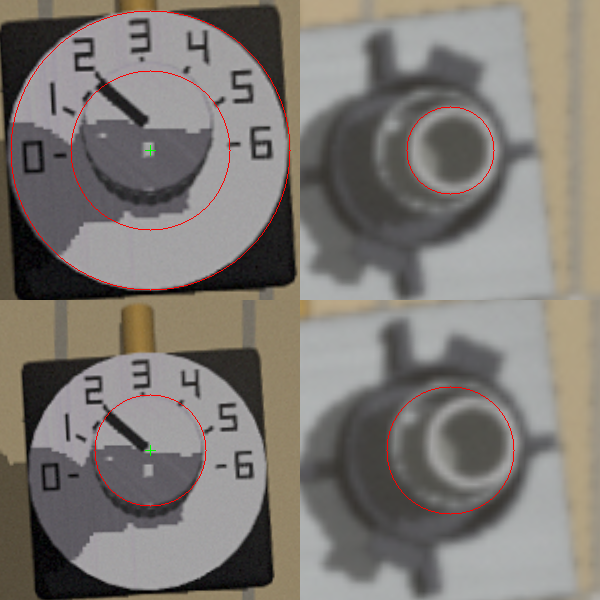

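The nest looks right in the top view. The timer is at (543.5,303.5) with yaw about 3.3°, and the sleeve's line is at about 43° from the 0 mark (roughly 1.4). Home at 4 is about 77° clockwise. I descend.

step_arm(
  motion=[
    [[-0.002,0,0.03],[0,0,0],1],
    [[-0.002,0,0.07],[0,0,0],1],
    [[-0.002,0,0.11],[0,0,0],1],
    [[-0.002,0,0.15],[0,0,0],1],
    [[-0.002,0,0.18],[0,0,0],1],
    [[-0.002,0,0.19],[0,0,0],1],
    [[-0.002,0,0.19],[0,0,0],1],
    [[-0.002,0,0.19],[0,0,0],1],
  ],
)

```text
clock: 16.05
tool_pos: [545.4, 304.1, 62.9]
eef_rot: [0.0, -0.001, 1.0, 0.0]
force: [0.3, -0.0, 0.7]
opening: 1.003
finger_force: 0.0
```

```bash
python3 -c "from chk import *; st()"
```

```text
t 16.05 [545.4 304.1  62.9] x [-1.0e+00 -2.4e-03 -3.0e-04] z [ 3.e-04  4.e-04 -1.e+00] q [ 0.51  0.55 -0.18  0.84  0.    0.51] F [ 0.3 -0.   0.7] op 1.003 0.0
```

step_arm(
  motion=[
    [[0.002,-0.0005,0.003],[0,0,0],1],
    [[0.002,-0.0005,0.003],[0,0,0],1],
    [[0.002,-0.0005,0.003],[0,0,0],0.75],
    [[0.002,-0.0005,0.003],[0,0,0],0.7],
    [[0.002,-0.0005,0.003],[0,0,0],0.4],
    [[0.002,-0.0005,0.003],[0,0,0],0.4],
    [[0.002,-0.0005,0.003],[0,0,0],0.4],
    [[0.002,-0.0005,0.003],[0,0,0],0.4],
    [[0.002,-0.0005,0.003],[0,0,0],0.4],
    [[0.002,-0.0005,0.003],[0,0,0],0.4],
    [[0.002,-0.0005,0.003],[0,0,0],0.4],
  ],
  newtons=40,
)

```text
clock: 16.97
tool_pos: [543.4, 304.6, 60.4]
eef_rot: [0.001, -0.002, 1.0, 0.0]
force: [-0.5, -1.4, 5.4]
opening: 0.646
finger_force: 41.6
```

```bash
python3 -c "from chk import *; st()"
```

```text
t 16.97 [543.4 304.6  60.4] x [-1.     -0.0039 -0.0017] z [ 0.0017  0.001  -1.    ] q [ 0.51  0.55 -0.19  0.83  0.    0.51] F [-0.5 -1.4  5.4] op 0.646 41.55252277851105
```

step_arm(
  motion=[
    [[0.002,-0.0005,0.003],[0,0,0],0.4],
  ],
)

```text
clock: 17.05
tool_pos: [543.4, 304.6, 60.1]
eef_rot: [0.003, -0.002, 1.0, 0.001]
force: [-3.1, -4.6, 35.6]
opening: 0.647
finger_force: 44.5
```

That repeated the shift by mistake, because shifts count from the commanded pose. I'll undo it, then turn.

step_arm(
  motion=[
    [[-0.002,0,-0.004],[0,0,0],0.4],
    [[-0.002,0,-0.004],[0,0,5],0.4],
    [[-0.002,0,-0.004],[0,0,10],0.4],
    [[-0.002,0,-0.004],[0,0,15],0.4],
    [[-0.002,0,-0.004],[0,0,20],0.4],
    [[-0.002,0,-0.004],[0,0,25],0.4],
    [[-0.002,0,-0.004],[0,0,30],0.4],
    [[-0.002,0,-0.004],[0,0,35],0.4],
    [[-0.002,0,-0.004],[0,0,40],0.4],
    [[-0.002,0,-0.004],[0,0,45],0.4],
    [[-0.002,0,-0.004],[0,0,50],0.4],
    [[-0.002,0,-0.004],[0,0,55],0.4],
    [[-0.002,0,-0.004],[0,0,60],0.4],
    [[-0.002,0,-0.004],[0,0,65],0.4],
    [[-0.002,0,-0.004],[0,0,70],0.4],
    [[-0.002,0,-0.004],[0,0,75],0.4],
    [[-0.002,0,-0.004],[0,0,77],0.4],
    [[-0.002,0,-0.004],[0,0,77],0.4],
    [[-0.002,0,-0.004],[0,0,77],0.4],
  ],
)

```text
clock: 18.63
tool_pos: [542.3, 303.2, 60.4]
eef_rot: [-0.0, 0.621, 0.784, -0.001]
force: [-2.5, -2.6, 5.7]
opening: 0.644
finger_force: 49.4
```

Run:
```python
from chk import *
o,_=st(); print(o["moment"].round(3))
```

```text
t 18.63 [542.3 303.2  60.4] x [-2.296e-01  9.733e-01 -7.000e-04] z [-7.e-04 -9.e-04 -1.e+00] q [ 0.51  0.55 -0.19  0.83 -0.    1.85] F [-2.5 -2.6  5.7] op 0.644 49.390350580215454
[-0.493  0.273 -0.066]
```

Turned 76.5°. Now I release, rise and look.

step_arm(
  motion=[
    [[0,0,0],[0,0,0],0.75],
    [[0,0,0],[0,0,0],0.9],
    [[0,0,0],[0,0,0],1],
    [[0,0,0],[0,0,0],1],
    [[0,0,-0.03],[0,0,0],1],
    [[0,0,-0.07],[0,0,0],1],
    [[0,0,-0.11],[0,0,0],1],
    [[0,0,-0.15],[0,0,0],1],
    [[0,0,-0.18],[0,0,0],1],
    [[0,0,-0.18],[0,0,0],1],
    [[0,0,-0.18],[0,0,0],1],
  ],
)

```text
clock: 19.55
tool_pos: [544.2, 304.6, 242.5]
eef_rot: [0.001, 0.621, 0.784, 0.003]
force: [0.3, 0.1, -0.4]
opening: 1.001
finger_force: 0.0
```

Run:
```python
from chk import *
st()
im=arm.read_camera("wrist"); t=arm.read_camera("top"); s=arm.read_camera("scene")
a=np.vstack([ortho("wrist",im,(543.5,303.5),z,75,2) for z in(30,83)])
K,Rm,tt=cam("scene"); q=K@(Rm@[524,-247,100.]+tt); u,v=(q[:2]/q[2]).astype(int)
b=np.vstack([ortho("top",t,(539,301),83,75,2),cv2.resize(s[v-40:v+40,u-40:u+40],(300,300),interpolation=cv2.INTER_CUBIC)])
cv2.imwrite("pics/s9.png",np.hstack([a,b])[...,::-1])
```

```text
t 19.55 [544.2 304.6 242.5] x [-0.2288  0.9735  0.0019] z [ 0.0047  0.003  -1.    ] q [0.51 0.43 0.11 1.24 0.   1.85] F [ 0.3  0.1 -0.4] op 1.001 0.0
```

View pics/s9.png

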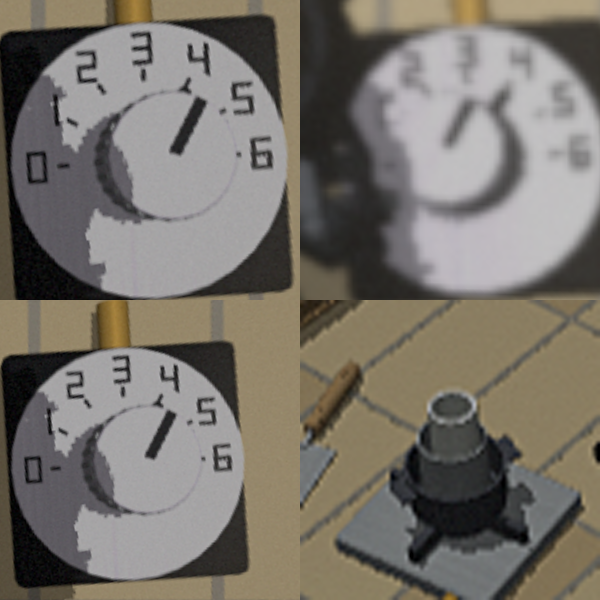

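The line points at 4 and the nest stands upright. I'll measure the line's angle to be sure it clicked home.

Run:
```python
from chk import *
im=arm.read_camera("wrist")
def comps(c,z,half,s):
    p=cv2.cvtColor(ortho("wrist",im,c,z,half,s),cv2.COLOR_RGB2GRAY)
    n,l,stt,ce=cv2.connectedComponentsWithStats((p<90).astype(np.uint8))
    for i in range(1,n):
        if stt[i,4]<25 or stt[i,4]>6000: continue
        y,x=np.nonzero(l==i); X=half-y/s; Y=half-x/s
        w,v=np.linalg.eigh(np.cov(X,Y)); d=v[:,1]; 
        print(z,"ctr",X.mean().round(1),Y.mean().round(1),"polar",np.degrees(np.arctan2(Y.mean(),X.mean())).round(1),"len",(4*w**.5).round(1)[::-1]/1,"axis",np.degrees(np.arctan(d[1]/d[0])).round(1))
comps((543.5,303.5),83,30,6); comps((543.5,303.5),30,60,5)
```

```text
83 ctr 27.8 -3.2 polar -6.6 len [4.5 4. ] axis 28.9
83 ctr 26.5 -25.8 polar -44.3 len [10.1  8.7] axis 6.1
83 ctr 11.9 -4.3 polar -20.0 len [30.1  5.9] axis -26.9
83 ctr 19.7 21.4 polar 47.3 len [5.2 1.4] axis -52.9
83 ctr 18.1 -19.2 polar -46.8 len [1.8 1.7] axis -57.0
83 ctr 17.6 -27.0 polar -56.9 len [6.9 1.6] axis -86.6
83 ctr -0.5 -25.7 polar -91.2 len [1.7 1.2] axis -82.3
83 ctr -25.9 28.8 polar 131.9 len [2.  1.1] axis -8.4
83 ctr -27.6 25.1 polar 137.7 len [3.3 1.1] axis 76.6
30 ctr 53.1 52.9 polar 44.9 len [26.8 14.4] axis -45.8
30 ctr 53.2 4.3 polar 4.6 len [14.5 10.8] axis -15.9
30 ctr 51.5 -24.1 polar -25.1 len [17.7 12.1] axis 40.4
30 ctr 46.5 33.8 polar 36.0 len [21.2 12. ] axis -7.1
30 ctr 42.7 4.9 polar 6.6 len [5.8 2.3] axis 1.3
30 ctr 36.9 -16.9 polar -24.7 len [8.5 4.6] axis -15.3
30 ctr 31.2 -45.4 polar -55.5 len [21.3 12.1] axis 18.7
30 ctr 36.2 48.6 polar 53.4 len [4.4 0.8] axis 16.5
30 ctr 35.5 26.3 polar 36.5 len [6.  2.3] axis 35.3
30 ctr 24.8 49.2 polar 63.3 len [20.3  4. ] axis 3.9
30 ctr 17.1 -17.9 polar -46.4 len [35.7  7. ] axis -26.9
30 ctr 26.4 12.6 po
[... 1532 characters left out ...]
-29.8 17.1 polar 150.2 len [3.9 1.3] axis 79.3
30 ctr -31.1 34.2 polar 132.3 len [2.2 1.8] axis -53.3
30 ctr -45.4 32.4 polar 144.5 len [25.5  3.3] axis 3.1
30 ctr -34.9 44.6 polar 128.0 len [1.9 0.9] axis -83.2
30 ctr -38.6 35.4 polar 137.5 len [4.2 1.5] axis 35.8
30 ctr -38.6 48.5 polar 128.5 len [2.9 1.2] axis 33.2
30 ctr -53.2 53.0 polar 135.1 len [25.9 13.9] axis 47.7
30 ctr -40.8 51.6 polar 128.3 len [1.6 0.9] axis 69.5
30 ctr -43.2 48.2 polar 131.9 len [4.8 1.9] axis 16.9
30 ctr -45.0 43.2 polar 136.1 len [2.  1.4] axis -5.2
30 ctr -55.9 26.4 polar 154.7 len [4.1 1.3] axis -81.3
30 ctr -57.2 23.4 polar 157.7 len [3.9 1.3] axis 1.2
30 ctr -58.1 33.7 polar 149.9 len [1.9 1.3] axis -81.4
```

The line reads 120.6° from 0, which puts it home at 4. The gripper is clear of everything, so I hand in.

```bash
python3 -c "from rig import arm; print(arm.sign_off())"
```

```text
the job is handed in; nothing more can be done
None
```

The job is handed in after about 20 s on the clock: the pot stands in the pan, the cup stands in the pot, and the timer sleeve reads 4 (120.6° measured against 120°), with the gripper clear of everything; the judge's verdict was not shown.

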